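# Uncover the free gas ring and purge its line with the spring-centred valve lever

## Robot

A 6-joint arm with a two-finger parallel gripper is mounted at the origin on the work surface. World frame = base frame: x ahead of the robot, y to its left, z up, the work surface at z = 0. Lengths are in m, angles in rad, forces in N, time in s.
With the tool pointing down it reaches from about 0.35 to 0.925 m from the base axis. Payload 6.4 kg.
Tool frame: the origin (TCP) lies on the mounting face of the last link; the fingertips stand 173 mm ahead of it and the grasp point (between the pads) lies 155 mm ahead of it; z points along the fingers, y is the direction in which the jaws open and shut (so a half turn about z gives the same grasp; the last joint's range is limited). The gripper opens to 85 mm and grips with 20 to 120 N. Pads are 22 mm wide; open, the fingers measure 114 mm over their backs; the gripper's body (76 mm by 85 mm) begins 54 mm behind the grasp point. The pads swing forward as they close: fully open they stand 13 mm farther back than shut.
Start: joints at [1.167, 0.245, 1.558, -0, 1.339, -0.174], TCP at [0.148, 0.633, 0.405] pointing down, gripper open.
Joint ranges: [-3.13, 3.13], [-1.02, 2.26], [0.13, 2.54], [-0.95, 4.09], [0.21, 2.88], [-2.74, 2.74]. Speed limits (rad/s): [2.57, 2.57, 3.14, 3.14, 3.14, 3.14].

## Interface

Orientations are given as a unit quaternion [x, y, z, w].
In Python, from bench import robot, read_camera, camera_info gives the robot as it stands. The module is installed in compiled form; this text tells all that it offers.
- The arm moves only by the shell command python3 -m inch 'ROWS' [OPENING]. ROWS is JSON, a list of rows, each a list of 2 entries, a list of its own where there are three numbers: the shift along the tool's x, y, z normalised to -1 to 1, where 1 is 0.02 m, then the turn about the tool's z normalised to -1 to 1, where 1 is 0.12 rad. In form: [[[x, y, z], roll], ...]. A call has 1 to 20 rows; each row shifts and turns the pose as measured when the row begins, along the tool's axes as they then stand; what a row does not reach is not made up. A row lasts 1/8 s, in which the tool goes at most 62.5 mm and 10.7 degrees, less where a joint would pass 70% of its speed; a pose out of reach is approached as far as the arm can. A call with a number of a shift or a turn outside -1 to 1 is refused whole. A call with a gripper value outside its range is refused whole. OPENING is the opening in per cent of the stroke, from 0 (shut) to 100 (fully open), set as the call begins (- or left out, the last holds). The fingers move at their own pace and stop on an object; the grip force is fixed at half the most. Time passes only in rows, so rows that do not move let the fingers close. It gives the time, the measured TCP pose, the force and the opening at its end, in the units of the state.
- robot.get_obs(): the state, without advancing time (a new reading comes with each control period).
- read_camera(name): name is "scene" or "side" or "wrist"; returns the picture (420x560x3 uint8, red, green, blue); there is no depth.
- camera_info(name): a dict with "vfov" (degrees; the focal length in pixels is half the picture's height over the tangent of half this angle, whatever the lens; pixels are square), "cx", "cy" (the principal point, pixels), "world_to_cam" (4x4, takes a point from world to camera coordinates); the wrist camera has in their place "T_tool_cam" (4x4, takes a point from camera to tool coordinates, whose origin is the TCP and whose axes are the flange's). Camera axes: x right, y down, z forward; pixel columns grow to the right and rows downward; lengths in m; the calibration is good to about 2 mm. A picture is of the moment at which its call begins: read the wrist's pose just before it. camera_info takes no time and is no camera call.
- robot.hand_in(): hands the job in, once; it reports no verdict.
The state is a dict: "clock": time; "joint_positions": joint angles; "dq": joint speeds; "effort": joint torques, N m; "tcp_pos": TCP position; "ee_rot": TCP orientation; "force": force on the tool from outside, world axes, zero at the start; "moment": the same for the moment, N m; "gripper_width": finger opening in m.
Only numpy, scipy, OpenCV 4.12 (cv2) and the standard library are available. Lean on these libraries where they do the work, as an engineer would, in place of code of your own. Each camera call takes 0.05 s, during which the arm holds its last target. There are 200 camera calls.

## Task

Lift the lid off the gas ring that it covers and set it down, knob up, in the middle of the plate without dropping it. Only then push the spring-centred valve lever all the way over towards the ring you have just uncovered, hold it against its stop for at least three seconds to purge that line, and let it spring back to the middle. Never swing the lever towards the ring under the pressure cooker, and leave the cooker, ladle and spice box where they are.

Things in the scene. Friction and masses are not known exactly. Their poses are not given: they have to be found in the camera images.
- lid_knob (a point): Round aluminium lid, 140 mm across, that lies knob up over one of the two gas rings as a dust cover. This point is on the lid's axis in its upright black cylindrical knob (32 mm diameter, from 24 to 58 mm above the lid's underside), 43 mm above the underside; z points up out of the knob. The lid's top surface rises gently to 18 mm at the foot of the knob. 0.15 to 0.31 kg.
- lid: The same lid; origin at the centre of its flat underside, z up out of the knob.
- plate: Round green melamine plate standing loose on the bench to the robot's right, 240 mm across and 22 mm high at the rim; the only plate in reach. Origin at the centre of its underside, z up. Its flat inner floor, where the lid must rest, is 5 mm above the origin and 190 mm across.
- stove: Steel twin gas ring fixed on the bench, 500 mm wide (its y) by 200 mm deep (its x) with its deck 55 mm above the bench. Origin on the bench 5 mm in front of the middle between the rings; x points away from the robot's side, y to the left ring. The valve block stands at the middle of its front (robot's side).
- ring_left (a point): Centre of the left-hand ring (the +y one) at the top of its pan supports, 85 mm above the bench; a cooking pot or the lid rests at this height. The supports reach 93 mm out.
- ring_right (a point): The same for the right-hand ring (the -y one), 280 mm from the left one.
- cooker: Closed aluminium pressure cooker, 176 mm across and 152 mm high, standing on the other ring, with a 130 mm black handle that points roughly away from the robot (its x) at 75 to 118 mm above its underside. Origin at the centre of its underside. Which ring is under the cooker and which under the lid changes. Must not be moved.
- lever (a joint): Valve lever on the block at the stove's front: upright steel rod, 14 mm thick, with a 34 mm black ball on top. Swings sideways about lever_pivot: 0 upright (middle), positive leans to the stove's +y (opens the left ring), negative to -y (opens the right), stops at -0.6 and 0.6 rad. Spring 1.1 N m/rad (6 N at the ball at the stop), damped: recentres within about 1 s of letting go.
- lever_pivot (a point): The lever's pivot, 60 mm above the bench; the rod rises from here. The block under it is 50 mm deep (x) and 75 mm wide (y), top 58 mm above the bench; a brass boss of 17 mm radius around the pivot axis reaches to 75 mm.
- lever_ball (a point): Centre of the ball at the lever's top, 110 mm from the pivot along the rod; moves with the lever. z points along the rod, away from the pivot.
- ladle: Stainless ladle lying on the bench beyond the plate, bowl 84 mm across, handle 260 mm long running from the bowl to its -x. Origin at the bottom of the bowl. Bystander.
- spice_box: Closed red plastic spice box, 164 by 114 by 62 mm, standing on the bench behind the stove, near the low tiles at the far edge. Origin at the centre of its underside. Bystander.
Mind the look-alikes: they are no part of the job. Leave any brown or purple look-alike of the lid alone.

How it is judged:
On the way, in this order (a step that is already met when the one before it is completed fails the run):
1. the lid rests knob up in the middle of the plate, let go, before the lever is used (horizontal distance between lid and plate below 0.025 m and z of lid in the frame of plate below 0.012 m and angle between lid's own z axis and vertical below 0.1 rad and contact force between the fingers and lid below 0.1 N and linear speed of lid below 0.02 m/s), for 0.2 s.
2. the lever is held over at its stop (over 0.5 rad) towards the uncovered ring for at least 2.7 s without a break (((horizontal distance between cooker and ring_right below 0.06 m and value of joint lever above 0.5 rad) or (horizontal distance between cooker and ring_left below 0.06 m and value of joint lever below -0.5 rad))), for 2.7 s.
At the end, for the whole second after the job is handed in: The lever is back in the middle (within 0.06 rad) and let go; the lid lies still, knob up and flat on the floor of the plate, within 25 mm of its centre; the plate stands flat on the bench (value of joint lever between -0.06 and 0.06 rad and horizontal distance between lid and plate below 0.025 m and z of lid in the frame of plate below 0.012 m and angle between each of lid, plate's own z axis and vertical below 0.1 rad and linear speed of lid below 0.02 m/s and height (world z) of plate below 0.008 m); the robot touches nothing.
It fails at once if the lever is swung more than 0.2 rad towards the ring under the cooker ((horizontal distance between cooker and ring_right below 0.06 m and value of joint lever below -0.2 rad) or (horizontal distance between cooker and ring_left below 0.06 m and value of joint lever above 0.2 rad)).
It fails at once if the lever is swung more than 0.2 rad while the lid is not yet on the plate (horizontal distance between lid and plate above 0.06 m and (value of joint lever above 0.2 rad or value of joint lever below -0.2 rad)).
It fails at once if the lid is dropped (falls free at over 0.5 m/s) (linear speed of lid above 0.5 m/s and contact force between the fingers and lid below 0.1 N).
It fails at once if the cooker is moved more than 25 mm (distance of cooker from where it was at the start of the episode above 0.025 m).
It fails at once if the ladle or the spice box is moved more than 30 mm (distance of any of ladle, spice_box from where it was at the start of the episode above 0.03 m).
It also fails if it takes over 70 s, if anything falls off the work surface, if the arm or the gripper's body presses on something with over 40 N, if the wrist force passes 120 N, or if a joint passes its speed limit or range.

## Working session

There is one attempt and no reset: what is moved stays moved. The work goes in short steps, Python scripts to look and compute and a shell command to move; the robot and the scene stay as the last step left them, time stands still between calls to the robot, and variables do not carry over. Pictures are saved under pics/ and viewed, about 8 in all and at most 12, crops included, and the job is handed in when it is done.

```bash
mkdir -p pics; cat > h.py <<'E'
import numpy as np,cv2
from bench import robot,read_camera,camera_info
from scipy.spatial.transform import Rotation as R
def cam(name):
    i=camera_info(name); f=210/np.tan(np.radians(i["vfov"])/2)
    if name=="wrist":
        o=robot.get_obs(); T=np.eye(4);T[:3,:3]=R.from_quat(o["ee_rot"]).as_matrix();T[:3,3]=o["tcp_pos"]
        C=T@np.array(i["T_tool_cam"])
    else: C=np.linalg.inv(np.array(i["world_to_cam"]))
    return f,i["cx"],i["cy"],C
def ray(c,u,v):
    f,cx,cy,C=c; return C[:3,3],C[:3,:3]@np.array([(u-cx)/f,(v-cy)/f,1])
def onz(c,u,v,z):
    o,d=ray(c,u,v); return o+d*(z-o[2])/d[2]
def proj(c,p):
    f,cx,cy,C=c; q=np.linalg.inv(C)@np.append(p,1); return q[0]/q[2]*f+cx,q[1]/q[2]*f+cy
def snap(name,fn):
    c=cam(name); im=cv2.cvtColor(read_camera(name),cv2.COLOR_RGB2BGR); cv2.imwrite("pics/"+fn,im); return c,im
E
python3 - <<'E'
from h import *
for n in("scene","side"):
    c,im=snap(n,n+"0.png"); print(n,camera_info(n))
print(robot.get_obs()); print(camera_info("wrist"))
a=cv2.imread("pics/scene0.png");b=cv2.imread("pics/side0.png")
E
```

```text
scene {'vfov': 48.48299137929623, 'cx': 285.32512612393003, 'cy': 210.7246431509191, 'world_to_cam': array([[ 0.0620542 ,  0.99788839, -0.01918426, -0.07547168],
       [ 0.70731182, -0.05752955, -0.70455684, -0.3241386 ],
       [-0.70417275,  0.03015146, -0.7093882 ,  1.93863868],
       [ 0.        ,  0.        ,  0.        ,  1.        ]])}
side {'vfov': 53.29879084080029, 'cx': 283.0293325007777, 'cy': 204.9559451766865, 'world_to_cam': array([[-0.97466048, -0.22366821,  0.00307746,  0.55500357],
       [-0.16234951,  0.69785883, -0.69759278,  0.14199019],
       [ 0.1538817 , -0.68041574, -0.71648785,  1.10661983],
       [ 0.        ,  0.        ,  0.        ,  1.        ]])}
{'clock': 0.1, 'joint_positions': array([ 1.16690216e+00,  2.45791467e-01,  1.55892508e+00,  6.62238106e-06,
        1.33871849e+00, -1.74080038e-01]), 'dq': array([ 0.00028305, -0.00077777, -0.00228705,  0.00187454, -0.00076427,
        0.00066112]), 'effort': array([ 9.80752384e-05, -4.30682480e+01, -3.27125359e+01, -7.31555429e-05,
        2.82048510e-03,  1.41445486e-05]), 'tcp_pos': array([0.14796633, 0.63272203, 0.4036423 ]), 'ee_rot': array([ 1.14655077e-01,  9.93404935e-01, -8.82073024e-04, -2.65610242e-04]), 'force': array([ 0.41282445, -0.27989341,  0.80294707]), 'moment': array([ 0.02832045, -0.00343137, -0.01632626]), 'gripper_width': 0.08540331784912286}
{'vfov': 59.75797322443413, 'cx': 284.0347061437466, 'cy': 206.8403451593775, 'T_tool_cam': array([[ 3.18907524e-04, -9.51823114e-01, -3.06647449e-01,
         7.90694851e-02],
       [ 9.99999780e-01,  1.25365872e-04,  6.50849437e-04,
         4.68898491e-05],
       [-5.81050413e-04, -3.06647589e-01,  9.51822945e-01,
         3.01370145e-02],
       [ 0.00000000e+00,  0.00000000e+00,  0.00000000e+00,
         1.00000000e+00]])}
```

View pics/scene0.png

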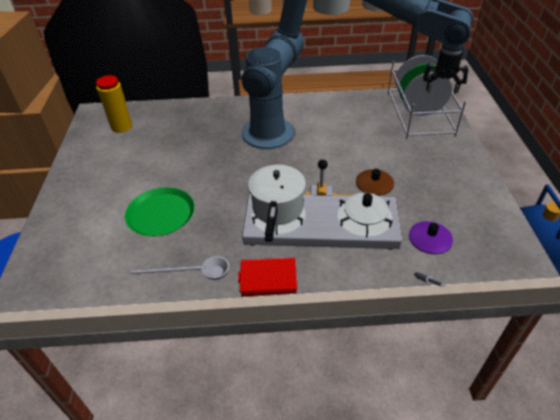

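View pics/side0.png

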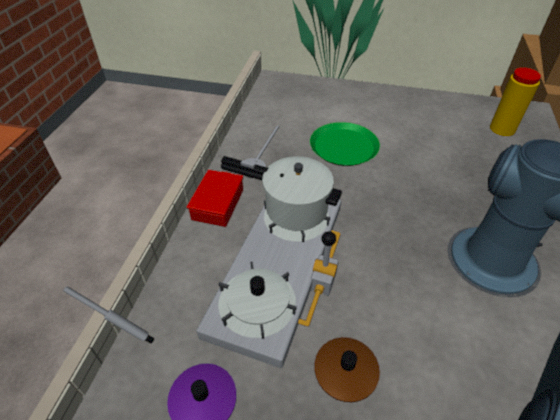

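The lid is on the left ring (scene 367,201; side 258,285) and the cooker is on the right ring, so the lever has to go to +y. The plate is at scene 160,212, and the ball at scene 322,164 and side 329,239.

```bash
python3 - <<'E'
from h import *
S=cam("scene");D=cam("side");np.set_printoptions(precision=4,suppress=True)
a=cv2.imread("pics/scene0.png");b=cv2.imread("pics/side0.png")
def tri(p,q):
    o1,d1=ray(S,*p);o2,d2=ray(D,*q)
    t=np.linalg.lstsq(np.c_[d1,-d2],o2-o1,rcond=None)[0]; x=o1+d1*t[0];y=o2+d2*t[1]
    return (x+y)/2,np.linalg.norm(x-y)
def blob(im,seed,kind):
    h=cv2.cvtColor(im,cv2.COLOR_BGR2HSV)
    m=(cv2.inRange(h,(45,120,50),(75,255,255)) if kind=="g" else cv2.inRange(h,(0,0,0),(180,255,60)))
    n,l,s,c=cv2.connectedComponentsWithStats(m); 
    L=[i for i in range(1,n) if np.hypot(*(c[i]-seed))<15 and s[i][4]>20]
    i=max(L,key=lambda i:s[i][4]); return c[i],s[i]
P={}
for nm,p,q in(("knob",(367,201),(258,285)),("ball",(322,164),(329,239))):
    cp,s1=blob(a,p,"k");cq,s2=blob(b,q,"k");print(nm,cp,s1,cq,s2,tri(cp,cq))
for c,im,sd in((S,a,(160,212)),(D,b,(345,144))):
    cc,s=blob(im,sd,"g");print("plate",cc,s,onz(c,*cc,.018))
print("brownknob",tri((376,174),(349,360)),"cooker top",tri((277,175),(298,168)))
# stove deck corners at z=.055
for p in((400,237),(244,240)):print("corner",onz(S,*p,.055))
for p in((203,333),(283,357)):print("cornerD",onz(D,*p,.055))
E
```

```text
knob [366.8854 199.3854] [363 193   9  13  96] [256.9196 285.4286] [250 276  14  20 224] (array([0.5584, 0.3001, 0.1265]), np.float64(0.0001805613053189843))
ball [321.8295 166.4545] [318 160   9  25  88] [328.3082 238.3648] [322 231  14  15 159] (array([0.4283, 0.1702, 0.164 ]), np.float64(0.004814602490009876))
plate [159.0455 211.4412] [ 125  187   69   49 2595] [ 0.4483 -0.3857  0.018 ]
plate [344.3692 143.4027] [ 310  122   70   44 2332] [ 0.4433 -0.382   0.018 ]
brownknob (array([0.3424, 0.3812, 0.0415]), np.float64(0.0029245669049207915)) cooker top (array([0.53  , 0.0202, 0.2259]), np.float64(0.0049881933818624455))
corner [0.6602 0.3921 0.055 ]
corner [ 0.6343 -0.0915  0.055 ]
cornerD [0.6545 0.3973 0.055 ]
cornerD [0.4755 0.4105 0.055 ]
```

```bash
python3 -m inch '[[[-1,-0.49,0.05],0],[[-1,-0.49,0.05],0],[[-1,-0.49,0.05],0],[[-1,-0.49,0.05],0],[[-1,-0.49,0.05],0],[[-1,-0.49,0.05],0],[[-1,-0.49,0.05],0],[[-1,-0.49,0.05],0],[[-1,-0.49,0.05],0],[[-1,-0.49,0.05],0],[[-1,-0.49,0.05],0],[[-1,-0.49,0.05],0],[[-1,-0.49,0.05],0],[[-1,-0.49,0.05],0],[[-1,-0.49,0.05],0],[[-1,-0.49,0.05],0],[[-1,-0.49,0.05],0],[[-1,-0.49,0.05],0],[[-1,-0.49,0.05],0],[[-1,-0.49,0.05],0]]' 100
cat >> h.py <<'E'
def togo(p):
    o=robot.get_obs(); M=R.from_quat(o["ee_rot"]).as_matrix()
    print("tcp",np.round(o["tcp_pos"],4),"axes",np.round(M.T,3).tolist(),"units",np.round(M.T@(np.array(p)-o["tcp_pos"])/.02,2),"F",np.round(o["force"],1),"w",round(o["gripper_width"],4),"t",o["clock"])
E
python3 -c "
from h import *
togo([.558,.300,.36])"
```

```text
clock: 2.6
tcp_pos: [0.5138, 0.3148, 0.3802]
ee_rot: [0.124, 0.992, -0.005, -0.001]
force: [0.1, -0.1, 0.1]
gripper_width: 0.0856
tcp [0.5138 0.3148 0.3802] axes [[-0.969, 0.247, 0.0], [0.247, 0.969, -0.01], [-0.003, -0.009, -1.0]] units [-2.32 -0.16  1.01] F [ 0.1 -0.1  0.1] w 0.0856 t 2.6
```

```bash
python3 -m inch '[[[-0.8,-0.05,0.3],0],[[-0.8,-0.05,0.3],0],[[-0.7,-0.05,0.3],0],[[0,0,0],0]]'
python3 - <<'E'
from h import *
togo([.558,.300,.285])
c,im=snap("wrist","w1.png")
print("pred knob top",proj(c,[.5584,.3001,.143]), "pred ball",proj(c,[.428,.170,.165]))
E
```

```text
clock: 3.1
tcp_pos: [0.5614, 0.2977, 0.36]
ee_rot: [0.126, 0.992, -0.005, -0.001]
force: [-0.3, 0.1, -0.1]
gripper_width: 0.0856
tcp [0.5614 0.2977 0.36  ] axes [[-0.968, 0.249, 0.002], [0.249, 0.968, -0.01], [-0.004, -0.009, -1.0]] units [0.19 0.11 3.75] F [-0.3  0.1 -0.1] w 0.0856 t 3.1
pred knob top (np.float64(290.68411705309944), np.float64(234.0111836018548)) pred ball (np.float64(-86.39903349134397), np.float64(43.834351873652764))
```

View pics/w1.png

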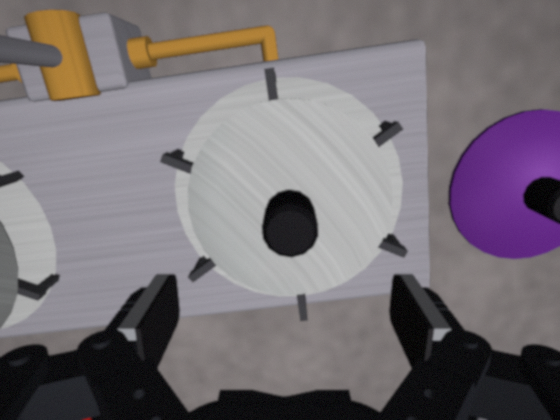

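```bash
python3 -m inch '[[[0.15,0.05,0.9],0],[[0.12,0.05,0.9],0],[[0,0,0.9],0],[[0,0,0.8],0],[[0,0,0.2],0],[[0,0,0],0]]'
python3 - <<'E'
from h import *
togo([.5565,.300,.285])
T=np.eye(4)
E
```

```text
clock: 3.9
tcp_pos: [0.5536, 0.3018, 0.2796]
ee_rot: [0.124, 0.992, -0.005, -0.003]
force: [0.2, -0.7, -0.0]
gripper_width: 0.0853
tcp [0.5536 0.3018 0.2796] axes [[-0.969, 0.246, 0.004], [0.246, 0.969, -0.011], [-0.007, -0.01, -1.0]] units [-0.16 -0.06 -0.27] F [ 0.2 -0.7 -0. ] w 0.0853 t 3.9
```

```bash
python3 -m inch '[[[-0.1,0,-0.25],0],[[0,0,0],0]]' && python3 -m inch '[[[0,0,0],0],[[0,0,0],0],[[0,0,0],0],[[0,0,0],0],[[0,0,0],0],[[0,0,0],0],[[0,0,0],0],[[0,0,0],0]]' 0
```

```text
clock: 4.15
tcp_pos: [0.5564, 0.3015, 0.2865]
ee_rot: [0.124, 0.992, -0.005, -0.002]
force: [0.5, -0.9, 1.3]
gripper_width: 0.0853
clock: 5.15
tcp_pos: [0.5568, 0.3015, 0.288]
ee_rot: [0.124, 0.992, -0.004, -0.0]
force: [0.3, 0.5, 1.1]
gripper_width: 0.0303
```

```bash
python3 -m inch '[[[0,0,-0.3],0],[[0,0,-0.5],0],[[0,0,-0.8],0],[[0,0,-0.8],0],[[0,0,-0.8],0],[[0,0,-0.8],0],[[0,0,-0.8],0],[[0,0,-0.8],0],[[0,0,-0.8],0],[[0,0,-0.8],0],[[0,0,-0.8],0],[[0,0,-0.8],0],[[0,0,-0.8],0],[[0,0,-0.4],0],[[0,0,0],0]]'
python3 -c "
from h import *
togo([.446,-.384,.51])"
```

```text
clock: 7.02
tcp_pos: [0.5569, 0.3033, 0.5026]
ee_rot: [0.124, 0.992, -0.004, -0.0]
force: [-0.4, -0.4, -3.2]
gripper_width: 0.03
tcp [0.5569 0.3033 0.5026] axes [[-0.969, 0.247, -0.001], [0.247, 0.969, -0.008], [-0.001, -0.008, -1.0]] units [ -3.1  -34.67  -0.08] F [-0.4 -0.4 -3.2] w 0.03 t 7.025
```

```bash
python3 -m inch '[[[-0.04,-0.4,0],0],[[-0.06,-0.7,0],0],[[-0.08,-0.9,0],0],[[-0.08,-0.9,0],0],[[-0.08,-0.9,0],0],[[-0.08,-0.9,0],0],[[-0.08,-0.9,0],0],[[-0.08,-0.9,0],0],[[-0.08,-0.9,0],0],[[-0.08,-0.9,0],0],[[-0.08,-0.9,0],0],[[-0.08,-0.9,0],0],[[-0.08,-0.9,0],0],[[-0.08,-0.9,0],0],[[-0.08,-0.9,0],0],[[-0.08,-0.9,0],0],[[-0.08,-0.9,0],0],[[-0.08,-0.9,0],0],[[-0.08,-0.7,0],0],[[-0.08,-0.5,0],0]]'
python3 -c "
from h import *
togo([.446,-.384,.51])"
```

```text
clock: 9.52
tcp_pos: [0.4991, -0.052, 0.5043]
ee_rot: [0.125, 0.992, -0.005, -0.001]
force: [0.5, 0.1, -1.8]
gripper_width: 0.03
tcp [ 0.4991 -0.052   0.5043] axes [[-0.969, 0.248, 0.001], [0.248, 0.969, -0.011], [-0.004, -0.011, -1.0]] units [ -1.55 -16.74  -0.1 ] F [ 0.5  0.1 -1.8] w 0.03 t 9.525
```

```bash
python3 -m inch '[[[-0.04,-0.5,0],0],[[-0.08,-0.8,0],0],[[-0.1,-1,0],0],[[-0.1,-1,0],0],[[-0.1,-1,0],0],[[-0.1,-1,0],0],[[-0.1,-1,0],0],[[-0.1,-1,0],0],[[-0.1,-1,0],0],[[-0.1,-1,0],0],[[-0.1,-1,0],0],[[-0.1,-1,0],0],[[-0.1,-1,0],0],[[-0.1,-1,0],0],[[-0.1,-1,0],0],[[-0.1,-0.9,0],0],[[-0.1,-0.7,0],0],[[-0.05,-0.5,0],0],[[0,0,0],0]]'
python3 - <<'E'
from h import *
togo([.446,-.384,.25])
c,im=snap("wrist","w2.png")
print(proj(c,[.446,-.384,.02]))
E
```

```text
clock: 11.9
tcp_pos: [0.4467, -0.3998, 0.5075]
ee_rot: [0.124, 0.992, -0.005, -0.002]
force: [0.1, -0.5, -1.4]
gripper_width: 0.0302
tcp [ 0.4467 -0.3998  0.5075] axes [[-0.969, 0.247, 0.002], [0.247, 0.969, -0.011], [-0.004, -0.01, -1.0]] units [ 0.21  0.9  12.87] F [ 0.1 -0.5 -1.4] w 0.0302 t 11.9
(np.float64(299.99751363032476), np.float64(152.23193491511282))
```

View pics/w2.png

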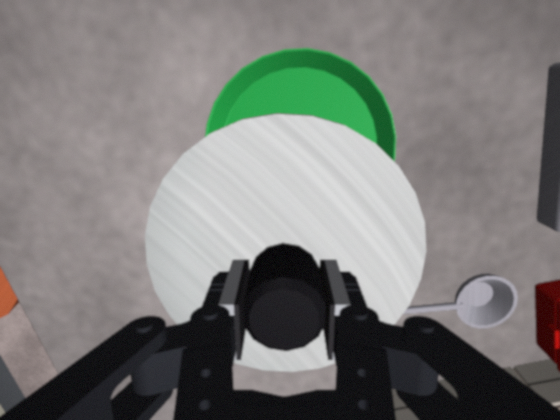

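The lid is held and centred at (287,275). Plate's outer rim runs from (206,130) over (301,49) to (395,150). I'll fit a circle to that rim.

```bash
python3 - <<'E'
from h import *
c=cam("wrist"); im=cv2.imread("pics/w2.png")
m=cv2.inRange(cv2.cvtColor(im,cv2.COLOR_BGR2HSV),(45,100,40),(75,255,255))
P=[]
for u in range(215,388,4):
    v=np.where(m[:,u])[0]
    if len(v): P.append(onz(c,u,v[0],.022)[:2])
P=np.array(P); A=np.c_[2*P,np.ones(len(P))]; s=np.linalg.lstsq(A,(P**2).sum(1),rcond=None)[0]
print("center",s[:2],"r",np.sqrt(s[2]+s[0]**2+s[1]**2))
from scipy.optimize import least_squares
print(least_squares(lambda x:np.hypot(*(P-x).T)-.12,s[:2]).x)
E
```

```text
center [ 0.44455875 -0.38396863] r 0.11827968590123618
[ 0.44645704 -0.38447093]
```

```bash
python3 -m inch '[[[0.05,0.25,0.4],0],[[0.05,0.25,0.7],0],[[0.05,0.25,0.9],0],[[0.05,0.25,0.9],0],[[0,0,0.9],0],[[0,0,0.9],0],[[0,0,0.9],0],[[0,0,0.9],0],[[0,0,0.9],0],[[0,0,0.9],0],[[0,0,0.9],0],[[0,0,0.9],0],[[0,0,0.8],0],[[0,0,0.6],0],[[0,0,0.4],0],[[0,0,0],0]]'
python3 -c "
from h import *
togo([.446,-.383,.208])"
```

```text
clock: 13.95
tcp_pos: [0.4468, -0.378, 0.2507]
ee_rot: [0.123, 0.992, -0.004, -0.002]
force: [0.5, 0.7, -2.2]
gripper_width: 0.0304
tcp [ 0.4468 -0.378   0.2507] axes [[-0.97, 0.244, 0.004], [0.244, 0.97, -0.008], [-0.006, -0.007, -1.0]] units [-0.03 -0.24  2.14] F [ 0.5  0.7 -2.2] w 0.0304 t 13.95
```

```bash
python3 -m inch '[[[0,-0.1,0.5],0],[[0,-0.1,0.5],0],[[0,0,0.4],0],[[0,0,0.2],0],[[0,0,0.15],0],[[0,0,0],0]]'
python3 -c "
from h import *
togo([.446,-.383,.208])"
```

```text
clock: 14.7
tcp_pos: [0.446, -0.383, 0.2146]
ee_rot: [0.123, 0.992, -0.005, -0.002]
force: [-0.6, 0.6, -1.2]
gripper_width: 0.0301
tcp [ 0.446  -0.383   0.2146] axes [[-0.97, 0.244, 0.002], [0.244, 0.97, -0.01], [-0.004, -0.009, -1.0]] units [-0.    0.    0.33] F [-0.6  0.6 -1.2] w 0.0301 t 14.7
```

```bash
python3 -m inch '[[[0,0,0.12],0],[[0,0,0.12],0],[[0,0,0],0]]'; python3 -m inch '[[[0,0,0.1],0],[[0,0,0],0]]'
```

```text
clock: 15.08
tcp_pos: [0.4461, -0.3832, 0.2101]
ee_rot: [0.123, 0.992, -0.005, -0.001]
force: [-0.3, 0.3, -1.6]
gripper_width: 0.0301
clock: 15.32
tcp_pos: [0.4462, -0.3833, 0.2083]
ee_rot: [0.123, 0.992, -0.005, -0.001]
force: [0.3, 0.1, -1.0]
gripper_width: 0.0305
```

```bash
python3 -m inch '[[[0,0,0.12],0],[[0,0,0],0]]'; python3 -m inch '[[[0,0,0.1],0],[[0,0,0],0]]'
```

```text
clock: 15.58
tcp_pos: [0.4467, -0.3839, 0.2085]
ee_rot: [0.123, 0.992, -0.005, -0.001]
force: [-0.4, 0.1, -1.9]
gripper_width: 0.0301
clock: 15.82
tcp_pos: [0.447, -0.3843, 0.2082]
ee_rot: [0.123, 0.992, -0.005, -0.001]
force: [0.8, -0.2, -1.1]
gripper_width: 0.0304
```

```bash
python3 -m inch '[[[0,0,0.2],0],[[0,0,0.2],0]]'
```

```text
clock: 16.08
tcp_pos: [0.448, -0.3852, 0.2078]
ee_rot: [0.122, 0.993, -0.003, -0.004]
force: [-14.1, 14.9, 34.7]
gripper_width: 0.0304
```

```bash
python3 -m inch '[[[0,0,0],0],[[0,0,-0.05],0]]'; python3 -m inch '[[[0,0,0],0],[[0,0,0],0],[[0,0,0],0],[[0,0,0],0],[[0,0,0],0],[[0,0,0],0]]' 100;  python3 -m inch '[[[0,0,-0.6],0],[[0,0,-0.9],0],[[0,0,-1],0],[[0,0,-1],0],[[0,0,-1],0],[[0,0,-1],0],[[0,0,-1],0],[[0,0,-1],0],[[0,0,-1],0],[[0,0,-1],0],[[0,0,0],0]]'
python3 - <<'E'
from h import *
togo([.4,0,.4])
c,im=snap("wrist","w3.png"); s,im2=snap("scene","s3.png")
print(proj(c,[.446,-.384,.063]))
cv2.imwrite("pics/both3.png",np.hstack([cv2.resize(im,(400,300)),cv2.resize(im2[100:310,90:440],(400,300))[:, :]]))
E
```

```text
clock: 16.32
tcp_pos: [0.4481, -0.3852, 0.2094]
ee_rot: [0.122, 0.993, -0.004, -0.004]
force: [0.3, -0.3, -1.6]
gripper_width: 0.0301
clock: 17.08
tcp_pos: [0.448, -0.3853, 0.2083]
ee_rot: [0.122, 0.993, -0.004, -0.004]
force: [0.5, -0.3, 0.5]
gripper_width: 0.0852
clock: 18.45
tcp_pos: [0.4494, -0.383, 0.421]
ee_rot: [0.122, 0.992, -0.01, 0.002]
force: [0.3, 0.7, -0.4]
gripper_width: 0.0856
tcp [ 0.4494 -0.383   0.421 ] axes [[-0.97, 0.242, -0.007], [0.242, 0.97, -0.019], [0.002, -0.02, -1.0]] units [ 7.04 18.    0.66] F [ 0.3  0.7 -0.4] w 0.0856 t 18.45
(np.float64(289.178692180782), np.float64(173.47950442756985))
```

View pics/both3.png

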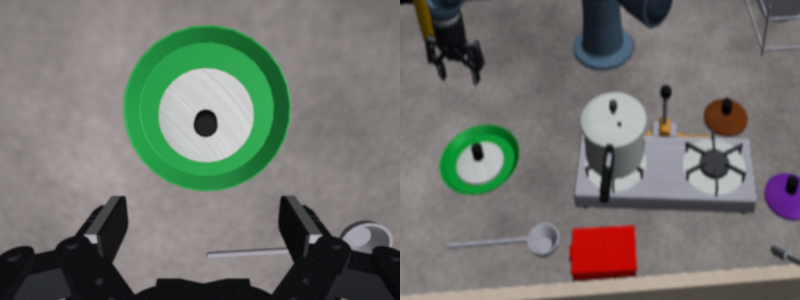

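```bash
python3 - <<'E'
from h import *
c=cam("wrist"); im=cv2.imread("pics/w3.png")
h=cv2.cvtColor(im,cv2.COLOR_BGR2HSV)
g=cv2.inRange(h,(45,100,40),(75,255,255))
K=max(cv2.findContours(g,cv2.RETR_EXTERNAL,2)[0],key=cv2.contourArea)
f=np.zeros_like(g);cv2.drawContours(f,[K],-1,255,-1)
L=max(cv2.findContours(f&~g,cv2.RETR_EXTERNAL,2)[0],key=cv2.contourArea)
for k,z in((K,.022),(L,.008)):
    P=np.array([onz(c,*p[0],z)[:2] for p in k]); (x,r)=cv2.minEnclosingCircle(P.astype(np.float32)*1000);print(x,r,P.mean(0))
E
```

```text
(442.053955078125, -382.13006591796875) 118.07642364501953 [ 0.43715975 -0.3794532 ]
(446.4734191894531, -384.2121887207031) 70.74138641357422 [ 0.44654673 -0.3844286 ]
```

```bash
python3 -m inch '[[[0,0,-0.7],0],[[0.1,0.5,-0.8],0],[[0.27,0.95,-0.7],0],[[0.27,0.95,-0.2],-0.2],[[0.27,0.95,0],-0.2],[[0.27,0.95,0],-0.2],[[0.27,0.95,0],-0.2],[[0.27,0.95,0],-0.2],[[0.27,0.95,0],0],[[0.27,0.95,0],0],[[0.27,0.95,0],0],[[0.27,0.95,0],0],[[0.27,0.95,0],0],[[0.27,0.95,0],0],[[0.27,0.95,0],0],[[0.27,0.95,0],0],[[0.27,0.95,0],0],[[0.27,0.95,0],0],[[0.27,0.95,0],0],[[0.27,0.9,0],0]]'
python3 -c "
from h import *
togo([.43,.17,.44])"
```

```text
clock: 21.05
tcp_pos: [0.3979, 0.0035, 0.4621]
ee_rot: [0.058, 0.998, -0.006, -0.001]
force: [0.0, 0.3, -0.7]
gripper_width: 0.0851
tcp [0.3979 0.0035 0.4621] axes [[-0.993, 0.116, 0.001], [0.116, 0.993, -0.012], [-0.003, -0.012, -1.0]] units [-0.63  8.47  1.  ] F [ 0.   0.3 -0.7] w 0.0851 t 21.05
```

```bash
python3 -m inch '[[[-0.06,0.95,0],0],[[-0.06,0.95,0],0],[[-0.06,0.95,0],0],[[-0.06,0.95,0],0],[[-0.06,0.95,0.1],0],[[-0.06,0.95,0.2],0],[[-0.06,0.95,0.2],0],[[-0.06,0.95,0.2],0],[[-0.06,0.7,0.2],0],[[0,0,0],0]]'
python3 - <<'E'
from h import *
togo([.43,.17,.44])
c,im=snap("wrist","w4.png"); print(proj(c,[.428,.17,.17]))
D=cam("side");S=cam("scene");print(onz(D,328.3,238.4,.17),onz(S,322,164.5,.17))
E
```

```text
clock: 22.3
tcp_pos: [0.4238, 0.1791, 0.442]
ee_rot: [0.056, 0.998, -0.006, -0.0]
force: [-0.7, -0.1, -0.2]
gripper_width: 0.0853
tcp [0.4238 0.1791 0.442 ] axes [[-0.994, 0.112, -0.001], [0.112, 0.994, -0.012], [-0.001, -0.012, -1.0]] units [-0.36 -0.42  0.1 ] F [-0.7 -0.1 -0.2] w 0.0853 t 22.3
(np.float64(276.2113566273892), np.float64(215.22712145216602))
[0.42679248 0.17261476 0.17      ] [0.42838996 0.1721688  0.17      ]
```

View pics/w4.png

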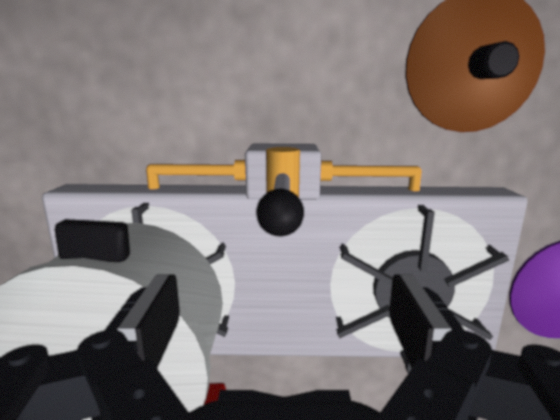

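```bash
python3 -m inch '[[[-0.12,0,0.6],0],[[-0.12,0,0.8],0],[[0,0,0.8],0],[[0,0,0.8],0],[[0,0,0.8],0],[[0,0,0.8],0],[[0,0,0.8],0],[[0,0,0.5],0],[[0,0,0.2],0],[[0,0,0],0]]'
python3 -c "
from h import *
togo([.4275,.172,.305])"
```

```text
clock: 23.6
tcp_pos: [0.4284, 0.175, 0.3106]
ee_rot: [0.058, 0.998, -0.007, -0.001]
force: [0.1, 0.1, -0.2]
gripper_width: 0.0853
tcp [0.4284 0.175  0.3106] axes [[-0.993, 0.116, 0.001], [0.116, 0.993, -0.013], [-0.003, -0.013, -1.0]] units [ 0.03 -0.15  0.28] F [ 0.1  0.1 -0.2] w 0.0853 t 23.6
```

```bash
python3 -m inch '[[[0,0.4,0.1],0],[[0,0.4,0.1],0],[[0,0.4,0.1],0],[[0,0.4,0.1],0],[[0,0.4,0.1],0],[[0,0.4,0.1],0],[[0,0.4,0.1],0],[[0,0.4,0],0],[[0,0.3,0],0],[[0,0,0],0]]'
python3 -c "
from h import *
togo([.4275,.172,.295])"
```

```text
clock: 24.85
tcp_pos: [0.4375, 0.2482, 0.2946]
ee_rot: [0.057, 0.998, -0.011, -0.0]
force: [0.1, -4.8, 4.0]
gripper_width: 0.0852
tcp [0.4375 0.2482 0.2946] axes [[-0.994, 0.113, -0.001], [0.113, 0.993, -0.021], [-0.001, -0.021, -1.0]] units [ 0.07 -3.84  0.06] F [ 0.1 -4.8  4. ] w 0.0852 t 24.85
```

```bash
python3 -m inch '[[[0,0.25,0],0],[[0,0.25,0],0],[[0,0.1,0],0]]'
python3 - <<'E'
from h import *
togo([.4275,.172,.295])
snap("side","d5.png");c,w=snap("wrist","w5.png");s,b=snap("scene","s5.png");a=cv2.imread("pics/d5.png")
cv2.imwrite("pics/both5.png",np.hstack([cv2.resize(a[160:340,220:460],(400,300),interpolation=2),cv2.resize(b[110:230,240:400],(400,300),interpolation=2)]))
E
```

```text
clock: 25.22
tcp_pos: [0.4384, 0.259, 0.292]
ee_rot: [0.056, 0.998, -0.015, -0.002]
force: [1.5, -7.4, 1.5]
gripper_width: 0.0853
tcp [0.4384 0.259  0.292 ] axes [[-0.994, 0.112, 0.002], [0.112, 0.993, -0.031], [-0.005, -0.03, -1.0]] units [ 0.06 -4.38 -0.02] F [ 1.5 -7.4  1.5] w 0.0853 t 25.225
```

View pics/both5.png

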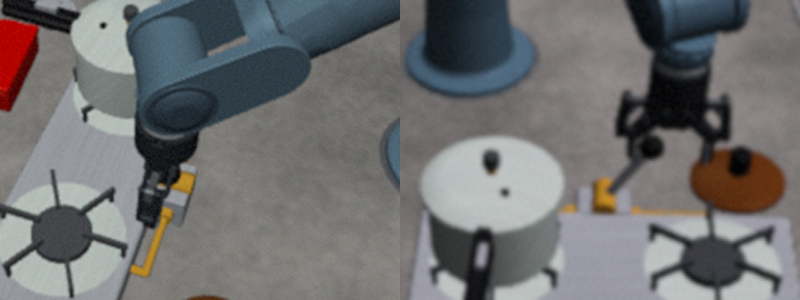

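```bash
python3 - <<'E'
from h import *
S=cam("scene");p=onz(S,340.8,168.8,.151);print(p, np.hypot(*(p[:2]-[.4275,.172])),"need .062")
E
python3 -m inch '[[[0,0.2,0],0],[[0,0.2,0],0]]'
```

```text
[0.4328083 0.2344552 0.151    ] 0.06268037804951214 need .062
clock: 25.62
tcp_pos: [0.4391, 0.2648, 0.2903]
ee_rot: [0.055, 0.998, -0.021, -0.004]
force: [-1.3, -21.2, 7.6]
gripper_width: 0.0855
```

```bash
python3 -m inch '[[[0,0,0],0],[[0,0,0],0],[[0,0.05,0],0],[[0,0,0],0],[[0,0.05,0],0],[[0,0,0],0],[[0,0.05,0],0],[[0,0,0],0]]'; python3 -m inch '[[[0,0.03,0],0],[[0,0,0],0],[[0,0.03,0],0],[[0,0,0],0],[[0,0.03,0],0],[[0,0,0],0],[[0,0.03,0],0],[[0,0,0],0],[[0,0.03,0],0],[[0,0,0],0],[[0,0.03,0],0],[[0,0,0],0],[[0,0.03,0],0],[[0,0,0],0],[[0,0.03,0],0],[[0,0,0],0],[[0,0.03,0],0],[[0,0,0],0]]'
```

```text
clock: 26.62
tcp_pos: [0.4398, 0.2657, 0.2898]
ee_rot: [0.055, 0.998, -0.03, -0.006]
force: [-0.3, -5.5, 4.3]
gripper_width: 0.0856
clock: 28.88
tcp_pos: [0.4411, 0.2684, 0.2893]
ee_rot: [0.054, 0.997, -0.046, -0.01]
force: [-0.5, -5.1, 3.6]
gripper_width: 0.0857
```

```bash
python3 - <<'E'
from h import *
togo([.4275,.172,.295])
s,b=snap("scene","s6.png")
a=cv2.imread("pics/s5.png")
T=a[160:178,332:350]
for im in(a,b):
    r=cv2.matchTemplate(im[150:200,320:365],T,5);print(cv2.minMaxLoc(r)[1::2])
cv2.imwrite("pics/c6.png",np.hstack([cv2.resize(x[130:200,300:380],(400,350),interpolation=2) for x in(a,b)]))
E
```

```text
tcp [0.4411 0.2684 0.2893] axes [[-0.994, 0.108, 0.015], [0.106, 0.99, -0.094], [-0.025, -0.091, -0.995]] units [ 0.16 -4.87  0.18] F [-0.5 -5.1  3.6] w 0.0857 t 28.875
(1.0, (12, 10))
(0.9748823046684265, (12, 10))
```

View pics/c6.png

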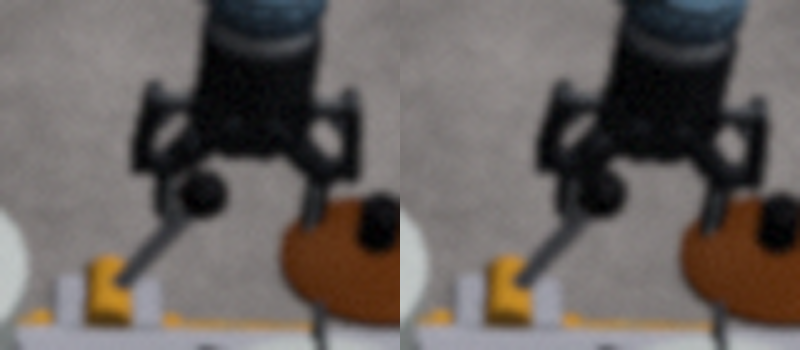

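```bash
python3 -m inch '[[[0,-0.3,0],0],[[0,-0.4,0],0],[[0,-0.4,0],0],[[0,-0.4,-0.1],0],[[0,-0.4,-0.1],0],[[0,-0.4,-0.1],0],[[0,-0.4,-0.1],0],[[0,-0.4,0],0],[[0,-0.3,0],0],[[0,-0.2,0],0],[[0,0,0],0]]'
python3 - <<'E'
from h import *
o=robot.get_obs();M=R.from_quat(o["ee_rot"]).as_matrix();g=o["tcp_pos"]+.155*M[:,2];print("grasp pt",g,"units to ball",M.T@(np.array([.4275,.172,.17])-g)/.02)
togo([.4275,.172,.31])
E
```

```text
clock: 30.3
tcp_pos: [0.4328, 0.1941, 0.3046]
ee_rot: [0.054, 0.997, -0.044, -0.01]
force: [0.5, -0.8, -0.6]
gripper_width: 0.0853
grasp pt [0.42892868 0.18054171 0.15028444] units to ball [ 0.03970916 -0.51882559 -0.94260619]
tcp [0.4328 0.1941 0.3046] axes [[-0.994, 0.109, 0.016], [0.107, 0.99, -0.09], [-0.025, -0.087, -0.996]] units [ 0.15 -1.15 -0.16] F [ 0.5 -0.8 -0.6] w 0.0853 t 30.3
```

```bash
python3 -m inch '[[[0,-0.3,0],0],[[0,-0.15,0],0],[[0,0,0],0],[[0,0,0],0],[[0,0,0],0],[[0,0,0],0],[[0,0,0],0],[[0,0,0],0]]'; python3 -m inch '[[[0,-0.05,-0.6],0],[[0,-0.08,-0.9],0],[[0,-0.08,-0.9],0],[[0,-0.08,-0.9],0],[[0,-0.08,-0.9],0],[[0,-0.08,-0.9],0],[[0,-0.08,-0.9],0],[[0,-0.08,-0.9],0],[[0,0,-0.5],0],[[0,0,0],0],[[0,0,0],0],[[0,0,0],0],[[0,0,0],0]]'
python3 - <<'E'
from h import *
togo([.4275,.172,.44])
s,b=snap("scene","s7.png");d,a=snap("side","d7.png")
cv2.imwrite("pics/c7.png",np.hstack([cv2.resize(b[100:310,90:440],(400,300)),cv2.resize(a,(400,300))]))
E
```

```text
clock: 31.3
tcp_pos: [0.4318, 0.185, 0.3054]
ee_rot: [0.054, 0.998, -0.044, -0.01]
force: [-0.1, -0.4, -0.1]
gripper_width: 0.0852
clock: 32.92
tcp_pos: [0.4338, 0.1859, 0.4637]
ee_rot: [0.054, 0.998, -0.044, -0.01]
force: [-0.6, -0.2, -0.4]
gripper_width: 0.0855
tcp [0.4338 0.1859 0.4637] axes [[-0.994, 0.108, 0.014], [0.106, 0.99, -0.089], [-0.024, -0.087, -0.996]] units [ 0.22 -0.61  1.25] F [-0.6 -0.2 -0.4] w 0.0855 t 32.925
```

View pics/c7.png

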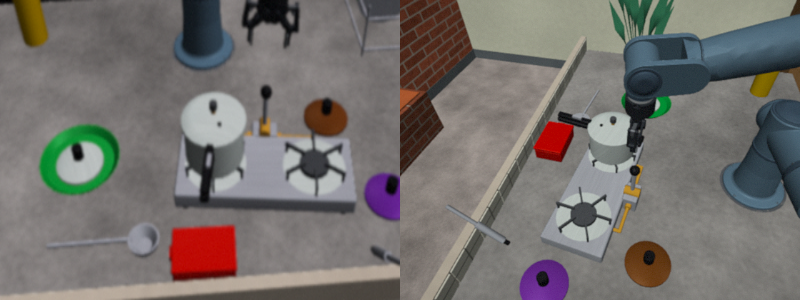

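The lever is upright again at (265,92) in the left panel. The lid sits in the plate, everything else is unmoved, and the gripper is clear.

```bash
python3 -c "
from bench import robot
print(robot.hand_in())"
```

```text
the job is handed in; nothing more can be done
None
```

I moved the lid from the left ring to the middle of the plate, then purged the left ring with the lever, and handed the job in. Simulated time at hand-in was about 33 s of the 70 s allowed; no verdict was reported.

- **Lid:** After I released it, the wrist camera showed it flat in the plate, knob up. It sat about 5 mm from the plate's centre, within the 25 mm allowed.
- **Set-down:** The wrist force reached about 40 N for a moment as the lid touched the plate, because I pressed slightly too far. I eased off before opening the gripper.
- **Lever:** I pushed it to +y, away from the cooker, with one finger. The scene camera put the ball about 63 mm from upright, and 62 mm is the stop. The force jumped to about 22 N there.
- **Hold:** I held it for about 3.6 s. A second picture showed the ball in the same place, and the force was still about 6 N, which matches the spring at the stop. The tool tilted by about 0.08 rad during the hold, with no visible effect on the lever.
- **Last pictures:** The lever was upright, the lid was in the plate, and the cooker, ladle and spice box looked unmoved. The gripper was clear of everything. I checked the lever's return and the bystanders by eye only, not by measurement.

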